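# Turn the wet board over against the drying rest

### The arm

A 6-joint arm with a two-finger parallel gripper is mounted at the origin on the work surface. World frame = base frame: x ahead of the robot, y to its left, z up, the work surface at z = 0. Lengths are in mm, angles in rad, forces in N, time in s.
With the tool pointing down it reaches from about 350 to 975 mm from the base axis. Payload 7.1 kg.
Tool frame: the origin (TCP) lies midway between the tips of the shut fingers; the grasp point (between the pads) lies 19 mm behind it; z points along the fingers, y is the line along which they close (so a half turn about z gives the same grasp; the last joint's range is limited). The gripper opens to 88 mm and grips with 3 to 60 N. Pads are 20 mm wide; open, the fingers measure 115 mm over their backs; the gripper's body (75 mm by 178 mm) begins 61 mm behind the grasp point.
Start: joints at [-1.158, 0.423, 1.63, -0, 1.089, -0.019], TCP at [261.581, -567.609, 222.675] pointing down, gripper open.
Joint ranges: [-3, 3], [-0.9, 2.11], [0.09, 2.58], [-1.31, 4.45], [0.11, 2.69], [-2.54, 2.54]. Speed limits (rad/s): [2.39, 2.39, 3.01, 3.14, 3.14, 3.14].

### API

Orientations are given as a rotation vector (axis times angle).
In Python, from workcell import status, eyes, ticket gives the robot as it stands.
- The arm moves only by the shell command python3 -m jog [OPENING], which reads ROWS from standard input. ROWS is a JSON list that holds a single list of rows (three levels of brackets), with 1 to 5 rows, each of 6 numbers: dx, dy, dz in mm, then a rotation vector rx, ry, rz in rad; each row shifts and turns the commanded pose from where the row before left it, along the tool's axes as they then stand; what a row does not reach is not made up. A row lasts 1/12 s, in which the tool goes at most 41.7 mm and 0.125 rad, less where a joint would pass 70% of its speed; a pose out of reach is approached as far as the arm can. OPENING is the finger opening in mm, set as the command begins (- or left out keeps the last). The fingers move at their own pace and stop on an object; the grip force is fixed at half the most. Time passes only in rows, so rows that do not move let the fingers close. It prints the time, the measured TCP pose, the force, the opening and the grip force at its end. Input that does not fit is refused with a message, and nothing moves.
- status.get_obs(): the state, without advancing time (a new reading comes with each control period).
- eyes.get_image(name): name is "scene" or "side" or "wrist"; returns a dict with "img" (480x640x3 uint8, red, green, blue), "range_z" (480x640 float32, mm along the optical axis (not along the pixel's ray), 0 where there is no reading), "fx", "fy", "cx", "cy" (pixels), "R" (3x3) and "t" (3): a world point X has camera coordinates R X + t. Camera axes: x right, y down, z forward; pixel columns grow to the right and rows downward; lengths in mm; the calibration is good to about 2 mm. A picture is of the moment at which its call begins.
- ticket.close_job(): hands the job in; it is judged then, once.
The state is a dict: "t": time; "qpos": joint angles; "qvel": joint speeds; "joint_torque": joint torques, N m; "ee_pos": TCP position; "orientation": TCP orientation; "ft_force": force on the tool from outside, world axes, zero at the start; "moment": the same for the moment, N m; "width": finger opening in mm; "grasp_force": force on a finger pad.
Only numpy, scipy, OpenCV 4.12 (cv2) and the standard library are available. Lean on these libraries where they do the work, as an engineer would, in place of code of your own. Each camera call takes 0.05 s, during which the arm holds its last target. There are 200 camera calls.

### The job

The small chopping board lies grooved face up in front of the drying rest and its underside needs to dry. Push the board along the worktop up against the rest's sloping back plate, steadily and without ramming it, until it leans there as steep as the plate itself; then tip its top edge back over so that the board ends up lying flat on the worktop, grooved face down, just in front of the rest. Leave the bottle, the mug and the bar of soap where they are.

Things in the scene. Friction and masses are not known exactly. Their poses are not given: they have to be found in the camera images.
- board: Wooden board, a slab 105 mm (own x) by 130 mm (own y) by 16 mm with 4 mm rounded edges, wet, 150 to 310 g, flat on the worktop (z = 0), dark rectangular groove on its upper face. Origin: centre of the ungrooved underside; own z points out of the grooved face (up at first; down when turned over). Too flat to grasp; friction 0.4 to 0.55, also on the fingers.
- board_far (a point): Middle of the board's +x edge, in its underside: the edge nearest the back plate at the start, within 0.25 rad of parallel to it. It rides up the plate and becomes the board's top edge, leaning at 57 degrees about 88 mm high, over 30 mm of it standing clear above the plate: there it can be hooked from behind and pulled to -x of the rest, past upright. Left alone it stays leaning.
- board_near (a point): Middle of the board's -x edge, in its underside: the edge to push on, squarely and with the fingers close to the worktop (tips within 6 mm of it). Sliding and riding up take less than about 12 N; once the board lies on the plate at 57 degrees, this edge at the plate's foot, it jams and the force climbs at once: over 25 N is ramming.
- rest: Drying rest, screwed to the worktop: two dark runners (14 mm wide, 16 mm high, at y = +-105 mm, from x = 7 to 127 mm, joined at x = 121 mm by a 10 mm high bar) that carry a sloping back plate. Frame: origin on the worktop at the middle of the plate's foot when the plate is clamped foremost; +x from the open front, where the board is, towards and past the plate; y along the plate; z up.
- lip_foremost (a point): Where the middle of the back plate's upper edge is if clamped foremost (36 mm along +x from its foot, 55 mm high). The plate is wet slippery steel (friction 0.15), 170 mm wide, 5 mm thick, 57 degrees steep, leaning away from the board. It is clamped 0 to 24 mm farther along +x, differently each time; this setting is not reported: find it by feel or eye. It does not yield.
- soap_bottle: Bystander: green glass washing-up bottle with a red cap, 56 mm across and 170 mm tall; origin at the centre of its foot.
- mug: Bystander: grey mug 76 mm across and 88 mm tall, handle on its own +y side; origin at the centre of its foot.
- soap_bar: Bystander: cream bar of soap 75 x 50 x 26 mm; origin at the centre of its underside.
There are look-alikes about, which are no part of the job. There is more than one size of the board; the one meant has the size given above.

How it is judged (in metres and radians):
On the way:
1. the board leans against the rest's back plate, its faces 52 to 65 degrees from level (the plate is at 57), grooved face towards the robot (angle between board's own z axis and vertical between 0.907 and 1.135 rad and contact force between board and rest above 0.1 N and x of board in the frame of rest between -0.03 and 0.08 m), for 0.3 s.
At the end, for the whole second after the job is handed in: the board lies still and flat on the worktop (within 4 degrees), grooved face down, its centre in front of the rest: 0 to 200 mm before the rest's origin and within 80 mm of the rest's middle line; bottle, mug and soap stand upright (angle between board's own z axis and vertical above 3.07 rad and height (world z) of board between 0.012 and 0.02 m and x of board in the frame of rest between -0.2 and 0 m and y of board in the frame of rest between -0.08 and 0.08 m and linear speed of board below 0.02 m/s and angular speed of board below 0.1 rad/s and angle between each of soap_bottle, mug, soap_bar's own z axis and vertical below 0.2 rad); the robot touches nothing.
It fails at once if the board is rammed against the rest (more than 25 N between them) (contact force between board and rest above 25 N).
It fails at once if the fingers press the board with more than 25 N (contact force between the fingers and board above 25 N).
It fails at once if the bottle is displaced by more than 25 mm (distance of soap_bottle from where it was at the start of the episode above 0.025 m).
It fails at once if the mug is displaced by more than 25 mm (distance of mug from where it was at the start of the episode above 0.025 m).
It fails at once if the soap bar is displaced by more than 25 mm (distance of soap_bar from where it was at the start of the episode above 0.025 m).
It also fails if it takes over 67 s, if anything falls off the work surface, if the arm or the gripper's body presses on something with over 40 N, if the wrist force passes 120 N, or if a joint passes its speed limit or range.

## Working session

There is one attempt and no reset: what is moved stays moved. The work goes in short steps, Python scripts to look and compute and a shell command to move; the robot and the scene stay as the last step left them, time stands still between calls to the robot, and variables do not carry over. Pictures are saved under pics/ and viewed, at most 10 in all, crops included, and the job is handed in when it is done.

```bash
ls; mkdir -p pics
cat > h.py <<'E'
import numpy as np, cv2
from scipy.spatial.transform import Rotation as Ro
from workcell import status, eyes, ticket
def grab(n,name):
    d=eyes.get_image(n); np.savez('pics/'+name+'.npz',**d); cv2.imwrite('pics/'+name+'.png',d['img'][:,:,::-1]); return d
def load(name): return np.load('pics/'+name+'.npz')
def ray(d,u,v,z=0):
    R=np.array(d['R']);t=np.array(d['t']).ravel(); c=-R.T@t
    r=R.T@np.array([(u-d['cx'])/d['fx'],(v-d['cy'])/d['fy'],1]); return c+r*(z-c[2])/r[2]
def cloud(d):
    z=d['range_z'].astype(float); v,u=np.indices(z.shape)
    P=np.stack([(u-d['cx'])/d['fx']*z,(v-d['cy'])/d['fy']*z,z],-1)
    R=np.array(d['R']);t=np.array(d['t']).ravel()
    W=(P-t)@R; W[z==0]=np.nan; return W
E
python3 - <<'E'
from h import *
a=grab('scene','s0');b=grab('side','d0')
cv2.imwrite('pics/both0.png',cv2.resize(np.vstack([a['img'],b['img']])[:,:,::-1],None,fx=.62,fy=.62))
for d in(a,b): print(d['fx'],d['R'].round(3).tolist(),(-d['R'].T@d['t'].ravel()).round())
o=status.get_obs();print(o)
E
```

```text
pics
515.6495189862756 [[0.068, 0.998, -0.016], [0.788, -0.064, -0.612], [-0.612, 0.029, -0.79]] [1109.    2.  812.]
464.05282865686894 [[0.983, -0.181, 0.017], [-0.091, -0.574, -0.814], [0.157, 0.799, -0.581]] [ 386. -657.  551.]
{'t': 0.1, 'qpos': array([-1.15795650e+00,  4.23766444e-01,  1.63059821e+00, -4.00925812e-06,
        1.08858718e+00, -1.90160415e-02]), 'qvel': array([ 0.00082802, -0.00122186, -0.00350332,  0.00151895, -0.00090161,
        0.00143123]), 'joint_torque': array([-3.98301163e-04, -5.45615852e+01, -2.74323428e+01,  6.45432039e-02,
        1.88366929e-02, -3.08903725e-05]), 'ee_pos': array([ 261.41333568, -567.16083265,  221.98419891]), 'orientation': array([-3.06733665e+00, -6.72815905e-01,  4.22986151e-04]), 'ft_force': array([ 0.19905346, -0.50271323, -0.61645853]), 'moment': array([-0.06281868,  0.00843153, -0.01182905]), 'grasp_force': 0.0, 'width': 87.60929608670601}
```

View pics/both0.png

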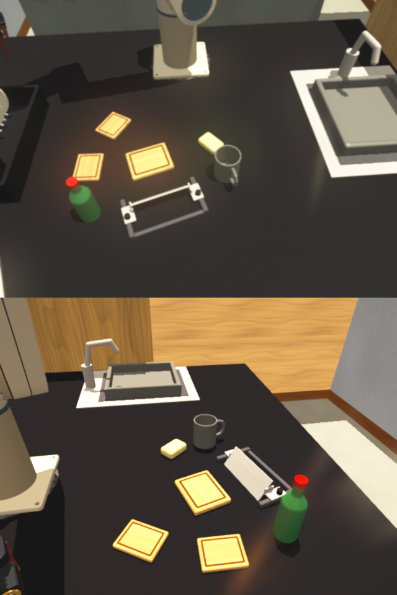

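Scene view (full-res px = shown/0.62): three boards at about (182,202), (142,268), (242,260). The rest is at (265,335), bottle at (137,325), mug at (367,262), soap at (339,231). I'll measure all three boards in both views.

Run:
```python
from h import *
for n in('s0','d0'):
    d=load(n); hsv=cv2.cvtColor(d['img'],cv2.COLOR_RGB2HSV)
    m=cv2.inRange(hsv,(10,50,120),(35,255,255)); 
    if n=='d0': m[:120]=0
    m=cv2.morphologyEx(m,cv2.MORPH_CLOSE,np.ones((7,7)))
    W=cloud(d)
    for c in cv2.findContours(m,0,1)[0]:
        if cv2.contourArea(c)<300: continue
        k=np.zeros(m.shape,np.uint8);cv2.drawContours(k,[c],-1,1,-1)
        k=cv2.erode(k,np.ones((5,5)))>0
        zz=np.nanmedian(W[k][:,2]); 
        # top face points: rays of contour to z=16
        P=np.array([ray(d,*p,zz)[:2] for p in c[:,0]]).astype(np.float32)
        (ce,s,a)=cv2.minAreaRect(P); 
        print(n,c[:,0].mean(0).round(),'z',zz.round(1),'ctr',np.round(ce),'size',np.round(s),'ang',round(a,1), cv2.boxPoints((ce,s,a)).round().tolist())
    # rest: depth points above z 20, in region
    s=(W[...,2]>6)&(W[...,2]<70)&(W[...,0]>500)&(W[...,0]<900)&(abs(W[...,1])<400)
    np.save('pics/rest_%s.npy'%n,np.argwhere(s))
d=load('s0');W=cloud(d)
cv2.imwrite('pics/crop1.png',cv2.resize(d['img'][160:400,90:410,::-1],None,fx=2.5,fy=2.5,interpolation=cv2.INTER_CUBIC))
```

```text
s0 [262. 313.] z 55.6 ctr [661. -71.] size [ 11. 134.] ang 16.5 [[637.0, -8.0], [675.0, -137.0], [685.0, -134.0], [647.0, -5.0]]
s0 [143. 268.] z 12.9 ctr [ 521. -303.] size [ 85. 105.] ang 87.1 [[466.0, -343.0], [571.0, -349.0], [575.0, -264.0], [471.0, -258.0]]
s0 [240. 260.] z 16.6 ctr [ 515. -116.] size [115. 134.] ang 16.3 [[442.0, -68.0], [479.0, -196.0], [589.0, -164.0], [552.0, -36.0]]
s0 [340. 230.] z 25.9 ctr [468.  80.] size [85. 59.] ang 40.0 [[416.0, 75.0], [454.0, 31.0], [519.0, 85.0], [481.0, 130.0]]
s0 [183. 202.] z 12.7 ctr [ 352. -241.] size [ 87. 104.] ang 56.7 [[285.0, -249.0], [372.0, -306.0], [419.0, -233.0], [332.0, -176.0]]
s0 [  4. 171.] z 88.5 ctr [ 301. -586.] size [174.  25.] ang 16.8 [[214.0, -599.0], [222.0, -623.0], [388.0, -573.0], [381.0, -549.0]]
s0 [297.  64.] z 13.3 ctr [-170.   21.] size [289. 602.] ang 84.2 [[-484.0, -93.0], [115.0, -153.0], [144.0, 134.0], [-455.0, 195.0]]
d0 [358. 412.] z 11.8 ctr [ 516. -305.] size [ 85. 101.] ang 87.5 [[464.0, -345.0], [565.0, -350.0], [568.0, -265.0], [468.0, -260.0]]
d0 [228. 391.] z 11.9 ctr [ 347. -243.] 
[... 574 characters left out ...]
6.0], [513.0, 75.0], [470.0, 125.0]]
d0 [335. 197.] z 71.0 ctr [575. 149.] size [84. 80.] ang 27.2 [[519.0, 165.0], [555.0, 94.0], [630.0, 133.0], [594.0, 204.0]]
d0 [556. 243.] z -752.5 ctr [1985.  978.] size [ 553. 1608.] ang 0.1 [[1708.0, 1782.0], [1709.0, 174.0], [2262.0, 175.0], [2261.0, 1783.0]]
d0 [480. 134.] z -544.9 ctr [1903. 1754.] size [510. 877.] ang 82.2 [[1434.0, 1561.0], [2303.0, 1442.0], [2372.0, 1947.0], [1503.0, 2067.0]]
d0 [205. 136.] z 42.2 ctr [318. 577.] size [219. 455.] ang 82.2 [[78.0, 500.0], [529.0, 438.0], [559.0, 655.0], [108.0, 716.0]]
d0 [ 30. 143.] z 296.8 ctr [138. -24.] size [ 97. 198.] ang 18.5 [[60.0, 54.0], [123.0, -133.0], [215.0, -103.0], [152.0, 85.0]]
```

View pics/crop1.png

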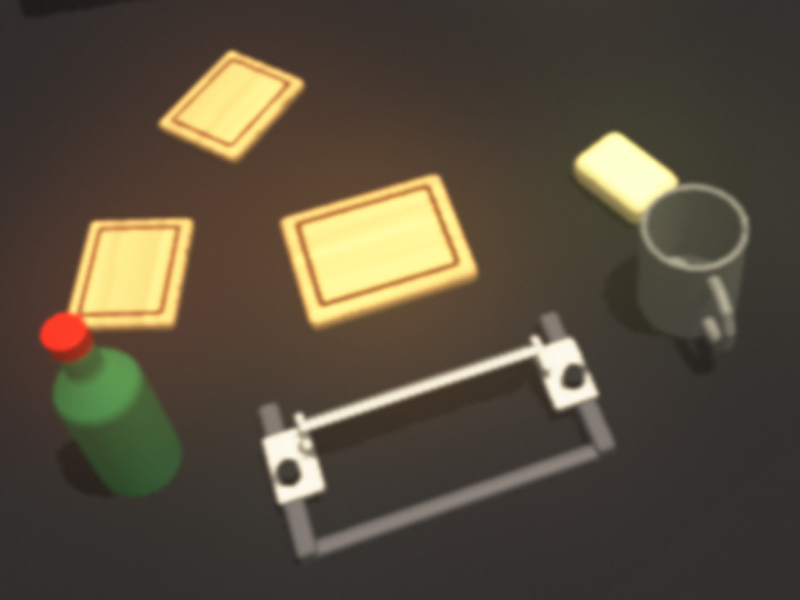

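The boards are A at (183,202), B at (143,268) and C at (240,260). A and B measure 85x102 mm. C measures about 108x135 mm in both views, fits 105x130 and lies right in front of the rest, so C is the board meant; the crop confirms it. Next I measure the rest.

Run:
```python
from h import *
# rear bar + runners by depth
for n in('s0','d0'):
    W=cloud(load(n)); P=W[np.isfinite(W[...,0])]
    P=P[(P[:,0]>560)&(P[:,0]<820)&(P[:,1]>-230)&(P[:,1]<60)]
    th=np.deg2rad(16.4); ex=np.array([np.cos(th),np.sin(th)]);ey=np.array([-ex[1],ex[0]])
    q=np.c_[P[:,:2]@ex,P[:,:2]@ey,P[:,2]]
    # rear bar
    h=q[(q[:,2]>5)]
    print(n,'ranges ex',np.percentile(h[:,0],[1,99]).round(),'ey',np.percentile(h[:,1],[1,99]).round())
    for z0,z1 in((6,12),(13,20),(20,30),(30,40),(40,50),(50,62)):
        k=h[(h[:,2]>z0)&(h[:,2]<z1)]
        H,e=np.histogram(k[:,0],bins=np.arange(560,780,10)); print(z0,z1,len(k),dict(zip(e[H>10].astype(int),H[H>10])),np.percentile(k[:,1],[2,50,98]).round())
    # fit lip line angle, rear bar angle
    lip=P[(P[:,2]>50)&(P[:,2]<60)]; bar=P[(P[:,2]>5)&(P[:,2]<13)&(P[:,:2]@ex>690)&(P[:,:2]@ex<740)]
    for nm,L in(('lip',lip),('bar',bar)):
        if len(L)<10: continue
        v=cv2.fitLine(L[:,:2].astype(np.float32),cv2.DIST_HUBER,0,.01,.01).ravel(); print(nm,len(L),v.round(3),'ang of x axis',np.rad2deg(np.arctan2(v[1],v[0])).round(1),L.mean(0).round(1), 'ex',(v[2:]@ex).round(1),'ey',(v[2:]@ey).round(1))
```

```text
s0 ranges ex [498. 685.] ey [-371. -148.]Traceback (most recent call last):
  File "<stdin>", line 13, in <module>
IndexError: boolean index did not match indexed array along axis 0; size of axis is 22 but size of corresponding boolean axis is 21
```

Run:
```python
from h import *
th=np.deg2rad(16.4); ex=np.array([np.cos(th),np.sin(th)]);ey=np.array([-ex[1],ex[0]])
for n in('s0','d0'):
    W=cloud(load(n)); P=W[np.isfinite(W[...,0])]
    q=np.c_[P[:,:2]@ex,P[:,:2]@ey,P[:,2]]
    s=(q[:,0]>525)&(q[:,0]<740)&(q[:,1]>-385)&(q[:,1]<-120)&(q[:,2]>5); P=P[s];h=q[s]
    print(n)
    for z0,z1 in((6,12),(13,20),(20,30),(30,40),(40,50),(50,62)):
        k=h[(h[:,2]>z0)&(h[:,2]<z1)]
        H,e=np.histogram(k[:,0],bins=np.arange(520,740,10)); e=e[:-1];print(z0,z1,len(k),*[f'{a}:{b}' for a,b in zip(e,H) if b>10],np.percentile(k[:,1],[2,50,98]).round())
    lip=h[:,2]>50; bar=(h[:,2]>5)&(h[:,2]<13)&(h[:,0]>650)&(abs(h[:,1]+257)<90)
    mid=(h[:,2]>20)&(abs(h[:,1]+257)<75)
    for nm,L in(('lip',lip),('bar',bar)):
        if L.sum()<10: continue
        v=cv2.fitLine(P[L][:,:2].astype(np.float32),cv2.DIST_HUBER,0,.01,.01).ravel(); print(nm,L.sum(),'ang y',np.rad2deg(np.arctan2(v[1],v[0])).round(1),'ex,ey,z',np.median(h[L],0).round(1))
    if mid.sum()>50:
        c=np.polyfit(h[mid][:,2],h[mid][:,0],1); print('plate mid ex=',c, 'resid',np.std(h[mid][:,0]-np.polyval(c,h[mid][:,2])))
```

```text
s0
6 12 808 580:25 670:352 680:403 [-358. -260. -161.]
13 20 667 560:29 570:73 580:91 590:21 600:12 640:85 650:82 660:87 670:105 680:62 [-370. -318. -148.]
20 30 692 590:79 600:138 610:109 620:88 630:168 640:108 [-372. -344. -147.]
30 40 237 590:36 600:21 610:27 620:80 630:73 [-367. -310. -151.]
40 50 28 600:27 [-341. -274. -181.]
50 62 310 610:304 [-341. -264. -179.]
lip 310 ang y -73.3 ex,ey,z [ 614.9 -263.9   54.6]
bar 751 ang y -73.3 ex,ey,z [ 680.4 -258.6   10.1]
plate mid ex= [  0.75626103 573.350472  ] resid 1.7248743731555145
d0
6 12 956 560:40 570:83 580:278 590:16 610:15 660:33 670:426 680:38 [-369. -272. -158.]
13 20 809 560:53 570:68 580:417 590:97 600:19 610:29 620:13 650:40 660:37 670:25 [-370. -292. -148.]
20 30 924 580:133 590:478 600:108 610:88 620:74 630:25 640:18 [-370. -307. -149.]
30 40 697 590:428 600:163 610:25 620:58 630:23 [-365. -284. -172.]
40 50 550 600:543 [-341. -269. -178.]
50 62 327 600:154 610:173 [-340. -267. -177.]
lip 327 ang y -73.2 ex,ey,z [ 610.1 -267.1   52.9]
bar 486 ang y -73.1 ex,ey,z [ 673.8 -267.3    8.8]
plate mid ex= [  0.6587151  575.33284186] resid 1.391446417087127
```

```bash
cat >> h.py <<'E'
TH=np.deg2rad(16.7); EX=np.array([np.cos(TH),np.sin(TH)]);EY=np.array([-EX[1],EX[0]])
RT=Ro.from_matrix(np.c_[np.r_[EX,0],-np.r_[EY,0],[0,0,-1]])  # goal tool orientation
def to(ex,ey,z,n=1):
    o=status.get_obs(); R=Ro.from_rotvec(o['orientation']); g=np.r_[EX*ex+EY*ey,z]
    print('goal',g.round(1),'tool delta',R.inv().apply(g-o['ee_pos']).round(1),'rot',(R.inv()*RT).as_rotvec().round(4))
def st():
    o=status.get_obs();p=o['ee_pos'];R=Ro.from_rotvec(o['orientation']);print('t%.2f ex %.1f ey %.1f z %.1f F(ex,ey,z) %.1f %.1f %.1f rot %s'%(o['t'],p[:2]@EX,p[:2]@EY,p[2],o['ft_force'][:2]@EX,o['ft_force'][:2]@EY,o['ft_force'][2],(R.inv()*RT).as_rotvec().round(3)))
E
python3 - <<'E'
from h import *
# near edge and centres with TH=16.7
for nm,p in(('near s',[(442,-68),(479,-196)]),('near d',[(437,-68),(477,-201)])):
    for q in p: print(nm,(np.array(q)@EX).round(1),(np.array(q)@EY).round(1))
for n in('s0','d0'):
    d=load(n);W=cloud(d);q=np.c_[W[...,:2].reshape(-1,2)@EX,W[...,:2].reshape(-1,2)@EY,W[...,2].ravel()]
    hsv=cv2.cvtColor(d['img'],cv2.COLOR_RGB2HSV).reshape(-1,3)
    g=(hsv[:,0]>45)&(hsv[:,0]<80)&(hsv[:,1]>120)&(q[:,2]>0)&(q[:,2]<200); print('bottle',n,np.nanpercentile(q[g],[3,50,97],axis=0).round().tolist())
    b=(q[:,2]>50)&(q[:,2]<70)&(q[:,0]>570)&(q[:,0]<680)&(q[:,1]<-130)&(q[:,1]>-400)&(hsv[:,0]*0+1>0)
    r=(q[:,2]>5)&(q[:,2]<13)&(abs(q[:,1]+262)<80)&(q[:,0]>650)&(q[:,0]<720)
    print('lip',np.nanpercentile(q[b],[3,50,97],axis=0).round().tolist(),'bar',np.nanpercentile(q[r],[3,50,97],axis=0).round().tolist())
    m=(q[:,2]>75)&(q[:,2]<92)&(q[:,0]>400)&(q[:,0]<700)&(q[:,1]>-150)&(q[:,1]<100);print('mug',np.nanpercentile(q[m],[3,50,97],axis=0).round().tolist())
to(365,-260,60)
E
```

```text
near s 403.8 -192.1
near s 402.5 -325.4
near d 399.0 -190.7
near d 399.1 -329.6
bottle s0 [[572.0, -450.0, 112.0], [578.0, -444.0, 118.0], [585.0, -439.0, 126.0]]
lip [[610.0, -342.0, 52.0], [614.0, -267.0, 55.0], [616.0, -184.0, 57.0]] bar [[672.0, -338.0, 6.0], [679.0, -264.0, 10.0], [684.0, -187.0, 13.0]]
mug [[543.0, -88.0, 76.0], [584.0, -53.0, 85.0], [626.0, -16.0, 90.0]]
bottle d0 [[539.0, -485.0, 9.0], [553.0, -475.0, 83.0], [576.0, -445.0, 128.0]]
lip [[606.0, -342.0, 50.0], [609.0, -270.0, 53.0], [613.0, -182.0, 55.0]] bar [[668.0, -337.0, 6.0], [672.0, -270.0, 9.0], [679.0, -187.0, 11.0]]
mug [[538.0, -86.0, 76.0], [574.0, -53.0, 83.0], [611.0, -13.0, 88.0]]
goal [ 424.3 -144.1   60. ] tool delta [ 325.  -315.8  162.4] rot [-1.400e-03  1.000e-04  1.404e-01]
```

```bash
echo '[[[0,0,0,0,0,0.07],[0,0,0,0,0,0.07],[18,-24,0,0,0,0],[18,-24,0,0,0,0],[18,-24,0,0,0,0]]]' | python3 -m jog 88
echo '[[[18,-24,0,0,0,0],[18,-24,0,0,0,0],[18,-24,0,0,0,0],[18,-24,0,0,0,0],[18,-24,0,0,0,0]]]' | python3 -m jog
echo '[[[18,-24,0,0,0,0],[18,-24,0,0,0,0],[18,-24,0,0,0,0],[18,-24,0,0,0,0],[18,-24,0,0,0,0]]]' | python3 -m jog
python3 -c "
from h import *
st();to(365,-260,60);to(365,-260,4)"
```

```text
t: 0.52
ee_pos: [292.4, -482.0, 222.0]
orientation: [-3.107, -0.455, 0.001]
ft_force: [0.3, 0.2, 0.1]
width: 87.7
grasp_force: 0.0
t: 0.93
ee_pos: [344.3, -340.8, 222.5]
orientation: [-3.108, -0.456, 0.0]
ft_force: [0.4, 0.5, -0.1]
width: 88.0
grasp_force: 0.0
t: 1.35
ee_pos: [395.9, -200.0, 222.5]
orientation: [-3.108, -0.456, 0.0]
ft_force: [0.4, -0.1, 0.9]
width: 87.9
grasp_force: 0.0
t1.35 ex 321.8 ey -305.4 z 222.5 F(ex,ey,z) 0.4 -0.2 0.9 rot [-0.  0.  0.]
goal [ 424.3 -144.1   60. ] tool delta [ 43.3 -45.3 162.5] rot [-0.0002  0.0002  0.0001]
goal [ 424.3 -144.1    4. ] tool delta [ 43.3 -45.3 218.5] rot [-0.0002  0.0002  0.0001]
```

```bash
echo '[[[20,-22,30,0,0,0],[23,-23,20,0,0,0],[0,0,40,0,0,0],[0,0,40,0,0,0],[0,0,40,0,0,0]]]' | python3 -m jog
echo '[[[0,0,28,0,0,0],[0,0,12,0,0,0],[0,0,6,0,0,0],[0,0,3,0,0,0],[0,0,0,0,0,0]]]' | python3 -m jog
python3 -c "
from h import *
st()
a=grab('scene','s1');b=grab('side','d1')
cv2.imwrite('pics/v1.png',np.hstack([a['img'][130:430,90:450],b['img'][230:530,200:560]][:1]+[cv2.resize(b['img'][180:480,200:560],(360,300))])[:,:,::-1])"
```

```text
t: 1.77
ee_pos: [424.6, -145.7, 51.9]
orientation: [3.107, 0.46, 0.003]
ft_force: [-0.2, -0.2, -0.3]
width: 87.7
grasp_force: 0.0
t: 2.18
ee_pos: [424.1, -146.4, 4.0]
orientation: [-3.108, -0.457, 0.0]
ft_force: [0.2, 0.4, 0.3]
width: 87.9
grasp_force: 0.0
t2.18 ex 364.1 ey -262.1 z 4.0 F(ex,ey,z) 0.3 0.3 0.3 rot [-0.  0.  0.]
```

View pics/v1.png

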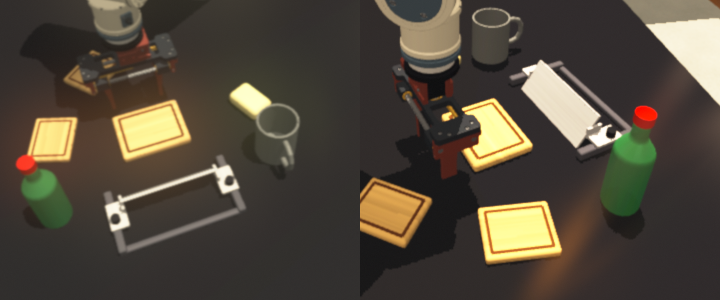

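The open fingers straddle evenly behind the board's near edge: scene crop near (140,100), board at (150,130). I'll approach gently and push.

```bash
echo '[[[8,0,0,0,0,0],[5,0,0,0,0,0],[3,0,0,0,0,0],[3,0,0,0,0,0],[3,0,0,0,0,0]]]' | python3 -m jog | grep -E 'ee_pos|force'
echo '[[[3,0,0,0,0,0],[3,0,0,0,0,0],[3,0,0,0,0,0],[3,0,0,0,0,0],[3,0,0,0,0,0]]]' | python3 -m jog| grep -E 'ee_pos|ft'
python3 -c "
from h import *
st()"
echo '[[[4,0,0,0,0,0],[4,0,0,0,0,0],[4,0,0,0,0,0],[4,0,0,0,0,0],[4,0,0,0,0,0]]]' | python3 -m jog| grep -E 'ee_pos|ft'
python3 -c "
from h import *
st()"
echo '[[[4,0,0,0,0,0],[4,0,0,0,0,0],[4,0,0,0,0,0],[4,0,0,0,0,0],[4,0,0,0,0,0]]]' | python3 -m jog| grep -E 'ee_pos|ft'
python3 -c "
from h import *
st()"
```

```text
ee_pos: [445.7, -140.0, 4.4]
ft_force: [0.2, 1.1, 0.1]
grasp_force: 0.0
ee_pos: [459.2, -135.6, 4.0]
ft_force: [-2.3, -0.4, 0.6]
t3.12 ex 400.9 ey -261.8 z 4.0 F(ex,ey,z) -2.3 0.3 0.6 rot [-0.001  0.001  0.   ]
ee_pos: [479.1, -129.8, 4.0]
ft_force: [-0.9, 0.1, -1.0]
t3.53 ex 421.6 ey -262.0 z 4.0 F(ex,ey,z) -0.8 0.4 -1.0 rot [ 0. -0.  0.]
ee_pos: [498.1, -124.1, 4.1]
ft_force: [-0.4, -0.1, -1.4]
t3.95 ex 441.4 ey -262.0 z 4.1 F(ex,ey,z) -0.4 0.0 -1.4 rot [-0.  0.  0.]
```

```bash
cat > f.sh <<'E'
python3 -c "from h import *
st()"
E
for i in 1; do :; done
echo '[[[3,0,0,0,0,0],[3,0,0,0,0,0],[3,0,0,0,0,0],[3,0,0,0,0,0],[3,0,0,0,0,0]]]' | python3 -m jog>/dev/null; sh f.sh
echo '[[[3,0,0,0,0,0],[3,0,0,0,0,0],[3,0,0,0,0,0],[3,0,0,0,0,0],[3,0,0,0,0,0]]]' | python3 -m jog>/dev/null; sh f.sh
echo '[[[3,0,0,0,0,0],[3,0,0,0,0,0],[3,0,0,0,0,0],[3,0,0,0,0,0],[3,0,0,0,0,0]]]' | python3 -m jog>/dev/null; sh f.sh
echo '[[[3,0,0,0,0,0],[3,0,0,0,0,0],[3,0,0,0,0,0],[3,0,0,0,0,0],[3,0,0,0,0,0]]]' | python3 -m jog>/dev/null; sh f.sh
python3 -c "
from h import *
a=grab('scene','s2');b=grab('side','d2')
cv2.imwrite('pics/v2.png',np.hstack([a['img'][130:430,90:450],b['img'][180:480,200:560]])[:,:,::-1])"
```

```text
t4.37 ex 456.2 ey -262.0 z 4.1 F(ex,ey,z) -2.0 -0.3 0.1 rot [-0.  0.  0.]
t4.78 ex 470.4 ey -261.6 z 3.7 F(ex,ey,z) -3.8 -0.6 -0.5 rot [-0.001  0.002  0.   ]
t5.20 ex 486.5 ey -262.0 z 4.1 F(ex,ey,z) -1.9 0.1 -1.4 rot [ 0. -0.  0.]
t5.62 ex 501.5 ey -262.0 z 4.1 F(ex,ey,z) -1.4 1.1 -0.6 rot [ 0. -0.  0.]
```

View pics/v2.png

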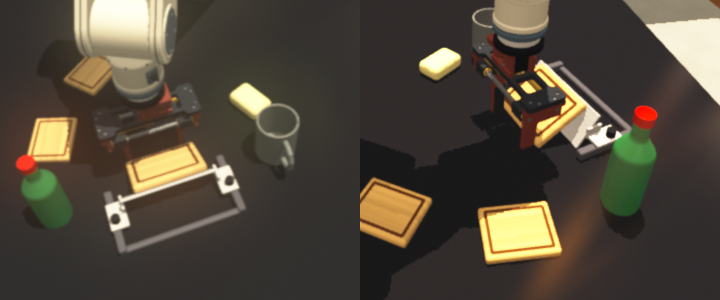

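The board rides up the plate squarely (scene crop (165,165)). I continue in finer steps, with a force guard between commands.

```bash
cat > f.sh <<'E'
python3 -c "from h import *
st(); import sys
sys.exit(int(np.linalg.norm(status.get_obs()['ft_force'])>9))"
E
echo '[[[3,0,0,0,0,0],[3,0,0,0,0,0],[3,0,0,0,0,0],[3,0,0,0,0,0],[3,0,0,0,0,0]]]' | python3 -m jog>/dev/null; sh f.sh &&
echo '[[[3,0,0,0,0,0],[3,0,0,0,0,0],[3,0,0,0,0,0],[3,0,0,0,0,0],[3,0,0,0,0,0]]]' | python3 -m jog>/dev/null; sh f.sh &&
echo '[[[1,0,0,0,0,0],[1,0,0,0,0,0],[1,0,0,0,0,0],[1,0,0,0,0,0],[1,0,0,0,0,0]]]' | python3 -m jog>/dev/null; sh f.sh &&
echo '[[[1,0,0,0,0,0],[1,0,0,0,0,0],[1,0,0,0,0,0],[1,0,0,0,0,0],[1,0,0,0,0,0]]]' | python3 -m jog>/dev/null; sh f.sh 
python3 -c "
from h import *
b=grab('side','d3')
W=cloud(b);q=np.c_[W[...,:2].reshape(-1,2)@EX,W[...,:2].reshape(-1,2)@EY,W[...,2].ravel()]
hsv=cv2.cvtColor(b['img'],cv2.COLOR_RGB2HSV).reshape(-1,3)
s=(hsv[:,0]>10)&(hsv[:,0]<35)&(hsv[:,1]>70)&(q[:,0]>480)&(q[:,0]<700)&(abs(q[:,1]+262)<70)&(q[:,2]>5)
Q=q[s];print(len(Q),np.percentile(Q,[2,50,98],axis=0).round());v=cv2.fitLine(Q[:,[0,2]].astype(np.float32),cv2.DIST_HUBER,0,.01,.01).ravel();print(np.rad2deg(np.arctan2(v[1],v[0])))
"
```

```text
t6.13 ex 516.6 ey -262.1 z 4.2 F(ex,ey,z) -1.6 1.1 -0.6 rot [ 0. -0.  0.]
t6.55 ex 531.3 ey -261.9 z 4.1 F(ex,ey,z) -1.6 -1.0 -0.5 rot [-0.  0.  0.]
t6.97 ex 536.0 ey -262.0 z 4.0 F(ex,ey,z) -2.8 0.8 -1.8 rot [-0.  0.  0.]
t7.38 ex 541.1 ey -262.0 z 4.1 F(ex,ey,z) -2.3 0.1 -0.6 rot [-0.  0.  0.]
7114 [[ 481. -330.   13.]
 [ 518. -300.  278.]
 [ 616. -210.  417.]]
-78.0502
```

```bash
cat >> h.py <<'E'
def ang(d):
    W=cloud(d);q=np.c_[W[...,:2].reshape(-1,2)@EX,W[...,:2].reshape(-1,2)@EY,W[...,2].ravel()]
    hsv=cv2.cvtColor(d['img'],cv2.COLOR_RGB2HSV).reshape(-1,3)
    s=(hsv[:,0]>10)&(hsv[:,0]<35)&(hsv[:,1]>70)&(q[:,0]>400)&(q[:,0]<700)&(abs(q[:,1]+262)<75)&(q[:,2]>5)&(q[:,2]<115)
    Q=q[s]
    if len(Q)<50: print('few',len(Q));return
    v=cv2.fitLine(Q[:,[0,2]].astype(np.float32),cv2.DIST_HUBER,0,.01,.01).ravel();print(len(Q),np.percentile(Q,[2,50,98],axis=0).round().tolist(),'tilt',np.rad2deg(np.arctan2(v[1],v[0])).round(1))
E
python3 -c "
from h import *
ang(load('d3'));ang(grab('scene','s3'))"
echo '[[[1,0,0,0,0,0],[1,0,0,0,0,0],[1,0,0,0,0,0],[1,0,0,0,0,0],[1,0,0,0,0,0]]]' | python3 -m jog>/dev/null; sh f.sh &&
echo '[[[1,0,0,0,0,0],[1,0,0,0,0,0],[1,0,0,0,0,0]]]' | python3 -m jog>/dev/null; sh f.sh
python3 -c "
from h import *
ang(grab('side','d4'));ang(grab('scene','s4'))"
```

```text
1601 [[511.0, -321.0, 8.0], [574.0, -283.0, 48.0], [620.0, -203.0, 111.0]] tilt 49.6
1701 [[531.0, -329.0, 16.0], [611.0, -261.0, 82.0], [628.0, -195.0, 111.0]] tilt 45.7
t7.90 ex 546.1 ey -262.0 z 4.1 F(ex,ey,z) -1.8 0.2 -1.0 rot [-0.  0.  0.]
t8.15 ex 549.1 ey -262.0 z 4.1 F(ex,ey,z) -2.9 -0.4 -1.3 rot [-0.  0.  0.]
1532 [[516.0, -321.0, 8.0], [578.0, -273.0, 46.0], [623.0, -203.0, 112.0]] tilt 55.1
1310 [[538.0, -331.0, 16.0], [619.0, -260.0, 89.0], [629.0, -194.0, 110.0]] tilt -9.6
```

```bash
echo '[[[1,0,0,0,0,0],[1,0,0,0,0,0]]]' | python3 -m jog>/dev/null; sh f.sh &&
echo '[[[1,0,0,0,0,0],[1,0,0,0,0,0]]]' | python3 -m jog>/dev/null; sh f.sh &&
echo '[[[1,0,0,0,0,0],[1,0,0,0,0,0]]]' | python3 -m jog>/dev/null; sh f.sh
python3 -c "
from h import *
b=grab('side','d5');a=grab('scene','s5');ang(b)
cv2.imwrite('pics/v3.png',cv2.resize(np.hstack([a['img'][220:400,170:350],b['img'][220:400,310:490]])[:,:,::-1],None,fx=2,fy=2))"
```

```text
t8.42 ex 550.9 ey -262.0 z 4.1 F(ex,ey,z) -4.4 0.4 -0.0 rot [-0.  0.  0.]
t8.58 ex 551.2 ey -261.8 z 3.8 F(ex,ey,z) -11.5 -3.0 5.1 rot [-0.001  0.004  0.001]
t8.58 ex 551.2 ey -261.8 z 3.8 F(ex,ey,z) -11.5 -3.0 5.1 rot [-0.001  0.004  0.001]
1484 [[518.0, -322.0, 8.0], [577.0, -273.0, 44.0], [623.0, -204.0, 111.0]] tilt 56.6
```

View pics/v3.png

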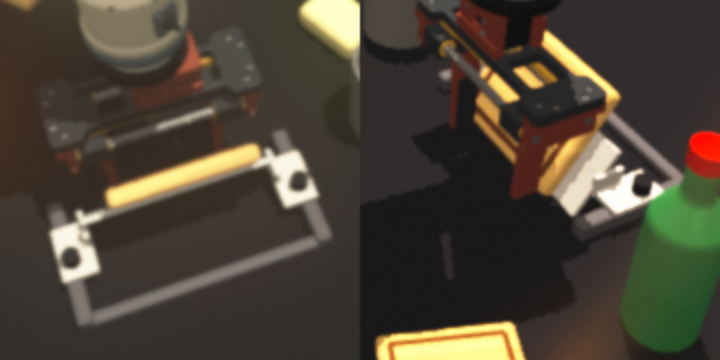

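The force has climbed to 11.5 N and the board lies on the plate, its top standing clear above the lip (scene crop (185,175)). I hold, then back off and check that it stays.

```bash
echo '[[[-1.5,0,0,0,0,0],[0,0,0,0,0,0],[0,0,0,0,0,0],[0,0,0,0,0,0],[0,0,0,0,0,0]]]' | python3 -m jog>/dev/null; sh f.sh
echo '[[[-2,0,0,0,0,0],[-4,0,0,0,0,0],[-10,0,0,0,0,0],[-25,0,0,0,0,0],[-35,0,0,0,0,0]]]' | python3 -m jog>/dev/null; sh f.sh
echo '[[[-35,0,0,0,0,0],[0,0,-25,0,0,0],[0,0,-40,0,0,0],[0,0,-40,0,0,0],[0,0,-40,0,0,0]]]' | python3 -m jog>/dev/null; sh f.sh
python3 -c "
from h import *
b=grab('side','d6');a=grab('scene','s6');ang(b);ang(a)
cv2.imwrite('pics/v4.png',cv2.resize(np.hstack([a['img'][220:400,170:350],b['img'][220:400,310:490]])[:,:,::-1],None,fx=2,fy=2))
to(655,-262,150)"
```

```text
t9.10 ex 551.0 ey -261.9 z 4.0 F(ex,ey,z) -6.1 -1.2 0.2 rot [-0.     0.001  0.   ]
t9.52 ex 477.3 ey -262.7 z 4.7 F(ex,ey,z) -0.2 -0.8 -0.4 rot [ 0.002 -0.004  0.002]
t9.93 ex 439.7 ey -261.9 z 150.6 F(ex,ey,z) 0.3 -1.2 0.2 rot [-0. -0. -0.]
3851 [[562.0, -320.0, 9.0], [590.0, -267.0, 53.0], [620.0, -197.0, 92.0]] tilt 56.9
895 [[571.0, -320.0, 21.0], [623.0, -260.0, 90.0], [630.0, -198.0, 94.0]] tilt 52.0
goal [702.7 -62.7 150. ] tool delta [211.   -2.3   7.5] rot [ 0.0065 -0.0107  0.0001]
```

View pics/v4.png

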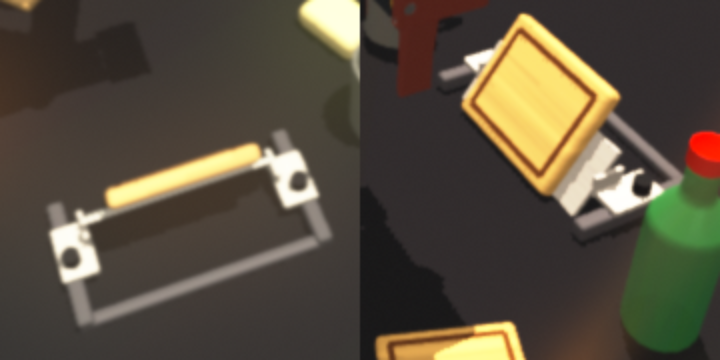

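The board leans alone at 57° (side crop (540,100)). I go over the top and down behind it.

```bash
echo '[[[36,0,0,0,0,0],[40,0,0,0,0,0],[40,0,0,0,0,0],[40,0,0,0,0,0],[40,0,0,0,0,0]]]' | python3 -m jog>/dev/null; sh f.sh
echo '[[[22,0,0,0,0,0],[0,0,20,0,0,0],[0,0,30,0,0,0],[0,0,26,0,0,0],[0,0,0,0,0,0]]]' | python3 -m jog>/dev/null; sh f.sh
```

```text
t10.45 ex 637.9 ey -261.7 z 148.2 F(ex,ey,z) 0.8 -1.2 0.7 rot [-0. -0.  0.]
t10.87 ex 654.4 ey -260.1 z 66.3 F(ex,ey,z) -1.3 0.4 -0.8 rot [-0.004  0.009  0.   ]
```

```bash
echo '[[[-3,0,0,0,0,0],[-3,0,0,0,0,0],[-3,0,0,0,0,0],[-3,0,0,0,0,0],[-3,0,0,0,0,0]]]' | python3 -m jog>/dev/null; sh f.sh &&
echo '[[[-4,0,0,0,0,0],[-4,0,0,0,0,0],[-4,0,0,0,0,0],[-4,0,0,0,0,0],[-4,0,0,0,0,0]]]' | python3 -m jog>/dev/null; sh f.sh &&
echo '[[[-4,0,0,0,0,0],[-4,0,0,0,0,0],[-4,0,0,0,0,0],[-4,0,0,0,0,0],[-4,0,0,0,0,0]]]' | python3 -m jog>/dev/null; sh f.sh
python3 -c "
from h import *
b=grab('side','d7');a=grab('scene','s7');ang(b)
cv2.imwrite('pics/v5.png',cv2.resize(np.hstack([a['img'][220:400,170:350],b['img'][220:400,310:490]])[:,:,::-1],None,fx=2,fy=2))"
```

```text
t11.28 ex 643.9 ey -262.4 z 74.8 F(ex,ey,z) -0.3 -0.2 -0.2 rot [ 0.001 -0.002  0.   ]
t11.70 ex 623.2 ey -262.0 z 73.2 F(ex,ey,z) 0.2 0.6 1.0 rot [ 0. -0.  0.]
t12.12 ex 603.0 ey -261.9 z 73.0 F(ex,ey,z) 1.2 0.2 0.0 rot [-0.  0.  0.]
3348 [[558.0, -321.0, 8.0], [569.0, -268.0, 62.0], [591.0, -197.0, 104.0]] tilt 79.1
```

View pics/v5.png

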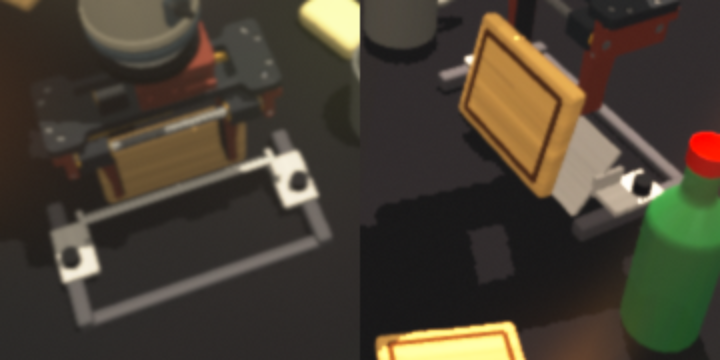

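The board is at about 79° and the fingers are hooked evenly behind it (scene crop (175,155)). I keep pulling past upright.

```bash
echo '[[[-4,0,0,0,0,0],[-4,0,0,0,0,0],[-4,0,0,0,0,0],[-4,0,0,0,0,0],[-4,0,0,0,0,0]]]' | python3 -m jog>/dev/null; sh f.sh &&
echo '[[[-4,0,0,0,0,0],[-4,0,0,0,0,0],[-4,0,0,0,0,0],[-4,0,0,0,0,0],[-4,0,0,0,0,0]]]' | python3 -m jog>/dev/null; sh f.sh 
python3 -c "
from h import *
ang(grab('side','d8'))"
```

```text
t12.63 ex 583.0 ey -261.9 z 73.0 F(ex,ey,z) -1.0 0.2 0.8 rot [-0.  0.  0.]
t13.05 ex 563.2 ey -262.0 z 73.1 F(ex,ey,z) 0.1 0.1 0.9 rot [ 0. -0.  0.]
3518 [[452.0, -321.0, 7.0], [498.0, -268.0, 15.0], [552.0, -197.0, 17.0]] tilt 0.3
```

```bash
echo '[[[0,0,-30,0,0,0],[0,0,-35,0,0,0],[0,0,-35,0,0,0],[0,0,-35,0,0,0],[0,0,0,0,0,0]]]' | python3 -m jog>/dev/null; sh f.sh
echo '[[[-30,0,0,0,0,0],[-40,0,0,0,0,0],[-40,0,0,0,0,0],[-40,0,0,0,0,0],[0,0,0,0,0,0]]]' | python3 -m jog>/dev/null
echo '[[[-30,0,0,0,0,0],[-20,0,0,0,0,0],[0,0,0,0,0,0],[0,0,0,0,0,0],[0,0,0,0,0,0]]]' | python3 -m jog>/dev/null; sh f.sh
python3 -c "
from h import *
b=grab('side','d9');a=grab('scene','s9');ang(b);ang(a)
cv2.imwrite('pics/v6.png',np.hstack([a['img'][130:430,90:450],b['img'][180:480,200:560]])[:,:,::-1])"
```

```text
t13.52 ex 567.2 ey -263.8 z 215.6 F(ex,ey,z) 1.0 -0.1 0.4 rot [ 0.005 -0.011  0.   ]
t14.35 ex 364.7 ey -262.5 z 208.4 F(ex,ey,z) -0.3 0.1 -0.4 rot [ 0.001 -0.001 -0.   ]
3519 [[452.0, -321.0, 7.0], [498.0, -267.0, 15.0], [552.0, -197.0, 17.0]] tilt 0.2
3368 [[458.0, -320.0, 9.0], [513.0, -260.0, 16.0], [559.0, -196.0, 19.0]] tilt -0.5
```

View pics/v6.png

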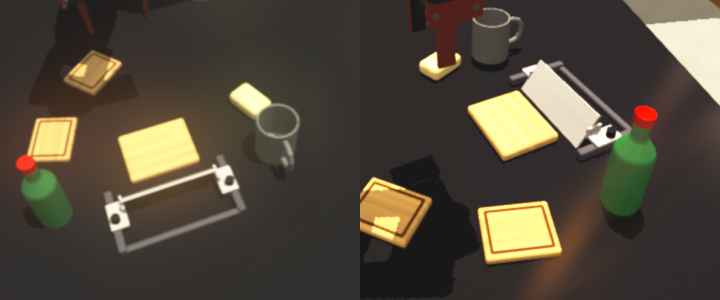

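The board lies flat with its plain face up, just in front of the rest (scene crop (160,150)). The bottle, mug and soap have not moved, and the robot is clear.

```bash
python3 -c "
from workcell import ticket
print(ticket.close_job())"
```

```text
the job is handed in; nothing more can be done
None
```

The job is handed in: the board leaned against the plate at about 57° and now lies flat, grooved face down, just in front of the rest; the highest force I read was about 12 N, the bottle, mug and soap look unmoved in the last pictures, and no verdict was returned.

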